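# Open the double-latched tool chest

## Robot

A 7-joint arm with a two-finger parallel gripper is mounted at the origin on the work surface. World frame = base frame: x ahead of the robot, y to its left, z up, the work surface at z = 0. Lengths are in m, angles in degrees, forces in N, time in s.
With the tool pointing down it reaches from about 0.425 to 0.925 m from the base axis. Payload 6.8 kg.
Tool frame: the origin (TCP) lies at the very end of the fingers, on their centre line; the grasp point (between the pads) lies arm.grip_point_offset behind it (arm.grip_point_offset is the distance from the TCP to the grasp point, in m); z points along the fingers, x is the direction in which the jaws open and shut, and the axes are right-handed (so a half turn about z gives the same grasp; the last joint's range is limited). The gripper opens to 85 mm and grips with 20 to 120 N. Pads are 22 mm wide; open, the fingers measure 114 mm over their backs; the gripper's body (76 mm by 85 mm) begins 54 mm behind the grasp point. The pads swing forward as they close: fully open they stand 13 mm farther back than shut.
Start: joints at [62.905, 27.33, 1.283, 89.118, -0.659, 63.558, -4.761], TCP at [0.241, -0.631, 0.231] pointing down, gripper open.
Joint ranges: [-169.35, 169.35], [-19.33, 120.38], [-80.79, 83.38], [13.8, 139.57], [-78.32, 258.32], [9.67, 109.79], [-169.56, 169.56]. Speed limits (degrees/s): [136.94, 136.94, 180, 180, 180, 180, 180].

## Interface

Orientations are given as a 3x3 rotation matrix whose columns are the frame's x, y, z axes.
In Python, from cell import arm gives the robot as it stands.
- The arm moves only by the shell command python3 -m inch 'ROWS' [OPENING]. ROWS is JSON, a list of rows, each a list of 4 numbers: the shift along the world's x, y, z in units of 30 mm (1.0 is 30 mm), then the turn about the world's z in units of 8 degrees (1.0 is 8 degrees). In form: [[x, y, z, spin], ...]. A call has 1 to 8 rows; each row is the pose to reach, as a shift and turn from the pose measured when the call began; what a row does not reach only later rows make up. A row lasts 1/8 s, in which the tool goes at most 62.5 mm and 10.7 degrees, less where a joint would pass 70% of its speed; a pose out of reach is approached as far as the arm can. A call with a gripper value outside its range is refused whole. OPENING is the finger opening in mm, from 0 to 85.4, set as the call begins (- or left out, the last holds). The fingers move at their own pace and stop on an object; the grip force is fixed at half the most. Time passes only in rows, so rows that repeat a pose let the fingers close. It gives the time, the measured TCP pose, the force and the opening at its end, in the units of the state.
- arm.get_obs(): the state, without advancing time (a new reading comes with each control period).
- arm.get_image(name): name is "side" or "top"; returns a dict with "frame" (400x640x3 uint8, red, green, blue), "depth" (400x640 float32, m along the optical axis (not along the pixel's ray), 0 where there is no reading), "mtx" (3x3 intrinsics, pixels), "rvec" (rotation vector, rad) and "tvec" (3), from world to camera coordinates, as OpenCV has them. Camera axes: x right, y down, z forward; pixel columns grow to the right and rows downward; lengths in m; the calibration is good to about 2 mm. A picture is of the moment at which its call begins.
- arm.job_done(): hands the job in, once; it reports no verdict.
Trained networks look in a picture, given as the dict that the camera call returned (one of the last four; its "shot" number tells which), for a name from the list of things; names that differ only in an ending like _2 or _b are one class to them, and where a whole thing is asked for, a point or a joint stands for the part that bears it (a point fixed in the world has none). Each returns a list of dicts, best first, with "conf" (0 to 1); they miss things now and then, are a little off and sometimes report something else, mostly with a low value. They report only what shows in the picture. A call takes as long as a camera call.
- arm.spot_in(picture, thing): "position" ([x, y, z] in m, in world coordinates, good to about 4 mm: the middle of the surface that is visible of it).
The state is a dict: "clock": time; "joints": joint angles; "joint_vel": joint speeds; "effort": joint torques, N m; "eef_pos": TCP position; "ee_rot": TCP orientation; "ft_force": force on the tool from outside, world axes, zero at the start; "wrist_torque": the same for the moment, N m; "finger_gap": finger opening in m.
Only numpy, scipy, OpenCV 4.12 (cv2) and the standard library are available. Lean on these libraries where they do the work, as an engineer would, in place of code of your own. Each camera call takes 0.05 s, during which the arm holds its last target. There are 200 camera calls.

## Task

Open the grey steel tool chest on the bench: swing its long latch bar well clear of the lid, lift the lid by its black knob until the second catch stops it, let the lid stay there, and push that catch's tab fully aside along the front ledge, away from the latch's pivot. Then raise the lid until it stands about upright or leans back, and leave it standing open with both latches released. Do not knock over or push about the other things on the bench.

Things in the scene. Friction and masses are not known exactly. Their poses are not given: they have to be found in the camera images.
- chest: Grey steel chest fixed to the bench, 140 (x) by 260 (y) by 108 high, lid shut. Origin: centre of its underside; x from its front to its hinge side (away from the robot, within 0.3 rad), y to its left, z up. A ledge runs before its front wall: x -70 to -128, y -120 to 120, top at z 70. Lid, latch and catch are parts of it; offsets below are in mm in this frame.
- latch_pivot (a point): Pivot of the primary latch, at (-98, 70, 112) on a post on the ledge; vertical axis. The latch is a flat steel bar, 34 wide, z 112 to 118, reaching 135 from the pivot. Shut, it points along the chest's -y, hides the catch tab and holds down a small tongue on the lid's front edge.
- latch_peg (a point): Upright round steel peg on the latch bar, 80 from the pivot, 14 in diameter, from z 118 to 163; this point is on its axis at z 146. It stands at (-98, -10) when shut. Pinch or push it to swing the bar; the gap to the lid's knob is about 50.
- latch (a joint): Swing of the latch bar, rad: 0 shut (starts 0 to 0.15), growing clockwise seen from above: the free end swings out from the chest's front towards the robot; end stop 1.4. The lid is free of it from about 0.8; well clear is 0.9 or more. Slight friction (about 1 N at the peg); stays where left.
- lid_hinge (a point): Middle of the lid's hinge axis, at (70, 0, 104); the axis is parallel to the chest's y. The lid is a plate 140 by 260 mm, 8 thick, its mid-plane at the axis' height when shut.
- knob_centre (a point): Centre of the black barrel knob on the lid, a round bar 26 thick and 30 long lying along the y axis on a 12 stem: shut at (-25, 0, 150), i.e. 95 in front of the hinge axis and 46 above it, 42 above the lid's top. It moves on a circle about the hinge axis. Pinched on its flat ends (fingers closing along y) it can turn between them, so the gripper may keep pointing down.
- lid (a joint): Lid angle, rad: 0 shut, grows as the front edge rises, pi/2 upright, end stop 1.75. The stiff hinge holds the lid wherever it is left; lifting takes about 5 to 9 N at the knob. With the latch clear it rises to about 0.25, where the hidden second catch stops it (do not force it) until that is pushed aside.
- catch_tab (a point): Upright steel tab of the second catch, on the ledge in front of the lid, hidden under the latch bar until that is swung away: 18 (x) by 10 (y), from z 72 to 108; this point is on its axis at z 92, at (-98, -40) when engaged. It slides along the chest's -y. Shut fingers have room on its +y side once the latch is clear.
- catch (a joint): Slide of the catch, m: 0 engaged, growing as the tab moves along the chest's -y, end stop 0.028. Takes about 2 N, a little more while the lid presses on it; stays where left. It is blocked unless the lid is raised more than about 0.11 rad, and frees the lid from 0.020 on.
- wrench: Bystander: steel wrench lying beside the chest's right (-y) side; origin under its middle.
- carton: Bystander: cardboard carton, 90 by 50 by 60 high, beside the chest's left (+y) side; origin at its underside's centre.
- spray_can: Bystander: spray can, 60 in diameter, 170 high, far left; origin under its centre.
- screw_jar: Bystander: clear jar, 64 in diameter, 80 high, far right; origin under its centre.
- driver: Bystander: screwdriver lying on the left.
- mug: Bystander: white mug, 80 in diameter, 95 high, far right; origin under its centre.
- tape_roll: Bystander: black roll of tape, 100 in diameter, 24 high, far left; origin under its centre.

How it is judged (in metres and radians):
On the way, in this order (a step that is already met when the one before it is completed fails the run):
1. the latch bar is swung clear of the lid (latch past 0.9 rad) while the lid is still down (value of joint latch above 0.9 rad and value of joint lid below 0.08 rad), for 0.1 s.
2. the lid is lifted slightly, up against the second catch (past 0.12 rad), the catch still engaged (value of joint lid above 0.12 rad and value of joint catch below 0.008 m), for 0.2 s.
3. the catch is pushed aside (20 mm or more) with the lid still only slightly raised (value of joint catch above 0.02 m and value of joint lid below 0.4 rad), for 0.1 s.
At the end, for the whole second after the job is handed in: The lid stands open past 1.3 rad (about 75 degrees) and at rest, the latch bar still swung clear (past 0.8 rad) and the catch still pushed aside (18 mm or more) (value of joint lid above 1.3 rad and velocity of joint lid between -0.05 and 0.05 rad/s and value of joint latch above 0.8 rad and value of joint catch above 0.018 m); the robot touches nothing.
It fails at once if one of the other things on the bench (wrench, carton, spray can, jar, screwdriver, mug, tape) is moved more than 40 mm (distance of any of wrench, carton, spray_can, screw_jar, driver, mug, tape_roll from where it was at the start of the episode above 0.04 m).
It also fails if it takes over 62 s, if anything falls off the work surface, if the arm or the gripper's body presses on something with over 40 N, if the wrist force passes 120 N, or if a joint passes its speed limit or range.

## Working session

There is one attempt and no reset: what is moved stays moved. The work goes in short steps, Python scripts to look and compute and a shell command to move; the robot and the scene stay as the last step left them, time stands still between calls to the robot, and variables do not carry over. Pictures are saved under pics/ and viewed, about 8 in all and at most 12, crops included, and the job is handed in when it is done.

```bash
mkdir -p pics; ls; python3 - <<'E'
from cell import arm
import cv2,numpy as np
o=arm.get_obs(); print(o['clock'],o['eef_pos'],np.round(o['ee_rot'],3).tolist(),o['finger_gap'],arm.grip_point_offset)
for n in ("top","side"):
    p=arm.get_image(n); cv2.imwrite(f"pics/{n}0.png",p["frame"][:,:,::-1])
    np.savez(f"{n}0.npz",**{k:p[k] for k in("frame","depth","mtx","rvec","tvec")})
    for t in("chest","latch_pivot","latch_peg","knob_centre","lid_hinge","catch_tab","wrench","carton","spray_can","screw_jar","mug","driver","tape_roll"):
        r=arm.spot_in(p,t); print(n,t,[(np.round(d["position"],3).tolist(),round(d["conf"],2)) for d in r[:2]])
print(arm.get_obs()['clock'])
E
```

```text
pics
0.0 [ 0.24062903 -0.63004572  0.23034632] [[0.357, -0.934, -0.001], [-0.934, -0.357, 0.002], [-0.002, 0.0, -1.0]] 0.08558230195910274 0.0187
top chest [([0.568, 0.014, 0.107], 0.6), ([0.646, -0.173, 0.006], 0.6)]
top latch_pivot [([0.497, 0.011, 0.12], 0.88)]
top latch_peg [([0.491, 0.012, 0.118], 0.82)]
top knob_centre [([0.595, 0.016, 0.108], 0.74), ([0.495, 0.012, 0.118], 0.21)]
top lid_hinge [([0.596, 0.017, 0.111], 0.87)]
top catch_tab []
top wrench [([0.644, -0.173, 0.005], 0.71)]
top carton [([0.546, 0.216, 0.06], 0.95)]
top spray_can [([0.499, 0.472, 0.159], 0.95), ([0.479, -0.498, 0.044], 0.66)]
top screw_jar [([0.598, -0.412, 0.079], 0.94)]
top mug [([0.474, -0.502, 0.046], 0.89), ([0.49, 0.011, 0.118], 0.23)]
top driver []
top tape_roll [([0.651, 0.442, 0.024], 0.71)]
side chest [([0.545, 0.047, 0.101], 0.79)]
side latch_pivot [([0.49, 0.013, 0.12], 0.8)]
side latch_peg [([0.492, 0.014, 0.118], 0.97), ([0.476, 0.491, 0.131], 0.25)]
side knob_centre [([0.586, 0.027, 0.107], 0.61)]
side lid_hinge [([0.586, 0.033, 0.107], 0.84)]
side catch_tab []
side wrench [([0.571, -0.188, 0.003], 0.62), ([0.534, 0.225, 0.057], 0.55)]
side carton [([0.535, 0.224, 0.059], 0.78)]
side spray_can [([0.478, 0.493, 0.131], 0.75)]
side screw_jar [([0.59, -0.399, 0.055], 0.61), ([0.49, 0.015, 0.115], 0.28)]
side mug [([0.464, -0.469, 0.059], 0.78), ([0.587, 0.033, 0.106], 0.67)]
side driver [([0.344, 0.426, 0.018], 0.72)]
side tape_roll [([0.666, 0.43, 0.027], 0.64)]
1.4
```

View pics/top0.png

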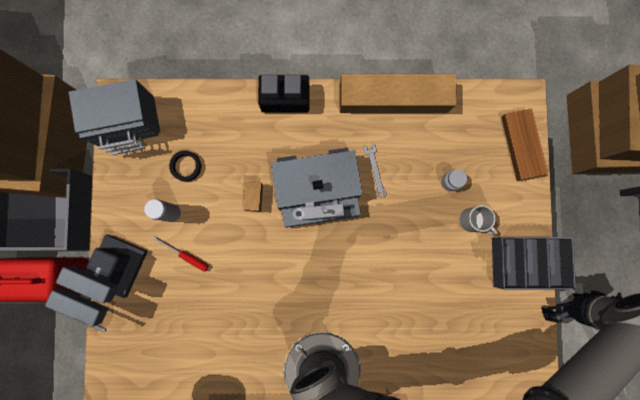

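View pics/side0.png

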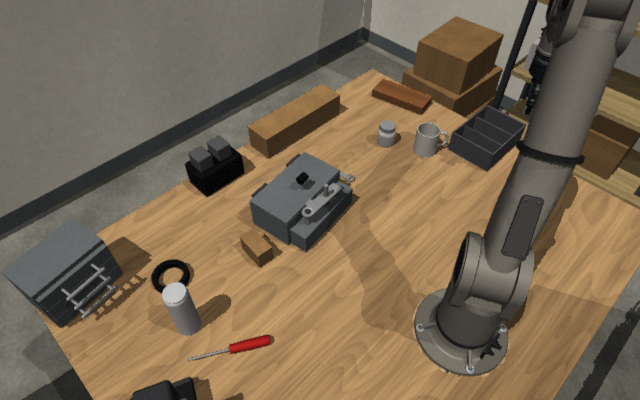

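Top view: chest centred at about (317,187), knob at (318,184), latch bar from (297,211) to (345,210), wrench at (374,170), carton at (253,194). The side view agrees with this. Next I'll fit the chest pose from depth.

```bash
cat > h.py <<'E'
import numpy as np,cv2
def cloud(p):
    R=cv2.Rodrigues(np.asarray(p["rvec"],float))[0];t=np.asarray(p["tvec"],float).ravel();K=np.asarray(p["mtx"],float)
    d=np.asarray(p["depth"]);v,u=np.indices(d.shape)
    c=np.stack([(u-K[0,2])/K[0,0]*d,(v-K[1,2])/K[1,1]*d,d],-1)
    w=(c-t)@R; w[d<=0]=np.nan
    return w
def proj(p,X): return cv2.projectPoints(np.asarray(X,float).reshape(-1,1,3),np.asarray(p["rvec"],float),np.asarray(p["tvec"],float),np.asarray(p["mtx"],float),None)[0].reshape(-1,2)
E
python3 - <<'E'
from h import *
for n in("top","side"):
    p=np.load(n+"0.npz"); w=cloud(p).reshape(-1,3)
    r=(abs(w[:,0]-.57)<.15)&(abs(w[:,1]-.015)<.18)
    def sel(a,b): return w[r&(w[:,2]>a)&(w[:,2]<b)]
    for nm,a,b in(("lid",.100,.1125),("ledge",.062,.078),("bar",.1135,.123),("high",.13,.18)):
        q=sel(a,b)
        if len(q)<3: print(n,nm,len(q));continue
        (c,s,an)=cv2.minAreaRect((q[:,:2]*1000).astype(np.float32)); print(n,nm,len(q),np.round(c,1),np.round(s,1),round(an,1),np.round(np.median(q,0),4))
    q=sel(.125,.2); print(np.round(q,3).tolist())
E
```

```text
top lid 3841 [577.3  14.6] [201.2 259.9] 8.9 [0.5993 0.0213 0.1071]
top ledge 855 [503.3  37.9] [314.5 102.8] 87.4 [ 0.4987 -0.0068  0.0693]
top bar 545 [574.5  15.6] [196.3 255.8] 6.6 [0.4979 0.0155 0.1171]
top high 110 [536.5   8.2] [97.4 29.9] 9.3 [0.5673 0.01   0.1599]
[[0.584, 0.019, 0.149], [0.583, 0.016, 0.156], [0.583, 0.013, 0.155], [0.584, 0.01, 0.153], [0.583, 0.007, 0.157], [0.583, 0.004, 0.159], [0.583, 0.001, 0.16], [0.58, 0.028, 0.159], [0.58, 0.025, 0.158], [0.581, 0.022, 0.154], [0.579, 0.019, 0.163], [0.58, 0.016, 0.158], [0.579, 0.013, 0.165], [0.58, 0.01, 0.158], [0.579, 0.007, 0.163], [0.579, 0.004, 0.164], [0.579, 0.001, 0.162], [0.576, 0.028, 0.165], [0.576, 0.025, 0.165], [0.577, 0.022, 0.157], [0.577, 0.019, 0.159], [0.576, 0.016, 0.163], [0.577, 0.013, 0.157], [0.577, 0.007, 0.161], [0.577, 0.004, 0.159], [0.577, 0.001, 0.161], [0.574, 0.028, 0.161], [0.574, 0.025, 0.156], [0.574, 0.022, 0.162], [0.574, 0.019, 0.159], [0.574, 0.016, 0.162], [0.573, 0.013, 0.164], [0.573, 0.01, 0.163], [0.574, 0.007, 0.155], [0.574, 0.004, 0.161], [0.573, 0.001, 0.164], [0.57
[... 5343 characters left out ...]
.002, 0.141], [0.496, -0.001, 0.145], [0.49, 0.0, 0.151], [0.487, -0.001, 0.152], [0.487, -0.005, 0.149], [0.496, 0.002, 0.143], [0.495, -0.0, 0.142], [0.49, 0.0, 0.146], [0.488, -0.002, 0.147], [0.486, -0.004, 0.146], [0.5, -0.002, 0.133], [0.494, 0.0, 0.139], [0.49, 0.0, 0.142], [0.49, -0.004, 0.138], [0.49, -0.008, 0.135], [0.497, 0.002, 0.134], [0.495, -0.001, 0.133], [0.491, -0.001, 0.136], [0.487, -0.001, 0.139], [0.487, -0.005, 0.136], [0.495, -0.001, 0.129], [0.493, -0.002, 0.129], [0.488, -0.002, 0.133], [0.489, -0.007, 0.128], [0.494, 0.0, 0.126], [0.49, -0.0, 0.129], [0.489, -0.003, 0.127], [0.488, -0.006, 0.126], [0.486, 0.072, 0.126], [0.489, 0.08, 0.126], [0.482, 0.072, 0.125]]
```

Yaw is about 8.9° and the chest origin about (0.5955, 0.018). Pivot, peg and knob are all consistent with this, which puts the latch near 0.07. I'll push the peg with shut fingers from the lid side, starting with the move to above the gap.

```bash
cat >> h.py <<'E'
O=np.array([.5955,.018]);Y=np.radians(8.9)
def c2w(x,y): return O+np.array([[np.cos(Y),-np.sin(Y)],[np.sin(Y),np.cos(Y)]])@np.array([x,y])/1000
def w2c(p): return np.array([[np.cos(Y),np.sin(Y)],[-np.sin(Y),np.cos(Y)]])@(np.asarray(p)[:2]-O)*1000
def show():
    from cell import arm
    o=arm.get_obs();R=o['ee_rot'];print('t',o['clock'],'tcp',np.round(o['eef_pos'],4),'chest',np.round(w2c(o['eef_pos']),1),'jaw',round(np.degrees(np.arctan2(R[1][0],R[0][0])),1),'F',np.round(o['ft_force'],1),'gap',o['finger_gap'],'j',np.round(o['joints'],0))
    return o
E
python3 -m inch '[[0.4,0.9,0,0],[1.2,2.7,0,0],[2.0,4.4,0,-0.3],[2.8,6.2,0,-0.6],[3.6,8,0,-0.9],[4.4,9.8,0,-1.2],[5.2,11.6,0,-1.5],[6,13.4,0,-1.5]]' 0; python3 -c "
from h import *;o=show();d=(c2w(-74,-8)-np.array(o['eef_pos'])[:2])/.03;print(d)"
```

```text
clock: 2.4
eef_pos: [0.4215, -0.2269, 0.2317]
ee_rot: [[0.154, -0.988, 0.001], [-0.988, -0.154, -0.001], [0.001, -0.001, -1.0]]
ft_force: [0.4, -0.4, 0.4]
finger_gap: 0.0001
t 2.4 tcp [ 0.4215 -0.2269  0.2317] chest [-209.8 -215. ] jaw -81.1 F [ 0.4 -0.4  0.4] gap 0.00010945489473008432 j [ 30.   9. -10. 115.   2.  56. -62.]
[3.40412359 7.51818081]
```

```bash
python3 -m inch '[[0.8,1.8,0,0],[1.6,3.5,0,0],[2.4,5.3,0,0],[3.1,6.8,0,0],[3.4,7.5,0,0],[3.4,7.5,0,0],[3.4,7.5,-0.7,0],[3.4,7.5,-1.4,0]]' 0; python3 - <<'E'
from h import *
from cell import arm
o=show();print((c2w(-74,-8)-np.array(o['eef_pos'])[:2])/.03)
p=arm.get_image("side");cv2.imwrite("pics/s1.png",cv2.resize(p["frame"][130:270,210:390,::-1],None,fx=4,fy=4,interpolation=cv2.INTER_CUBIC))
E
```

```text
clock: 3.4
eef_pos: [0.5232, -0.0039, 0.1894]
ee_rot: [[0.152, -0.988, 0.001], [-0.988, -0.152, -0.002], [0.002, -0.001, -1.0]]
ft_force: [0.1, -1.0, 0.2]
finger_gap: 0.0001
t 3.4 tcp [ 0.5232 -0.0039  0.1894] chest [-74.8 -10.4] jaw -81.3 F [ 0.1 -1.   0.2] gap 0.0001280639300070946 j [  9.  17. -19. 111.   7.  53. -94.]
[0.01417915 0.08441011]
```

View pics/s1.png

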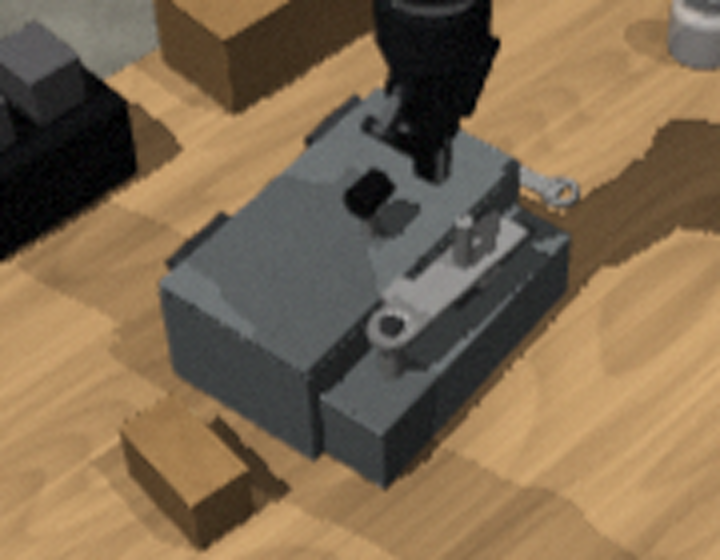

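Crop shows the shut fingers (435,165) behind the peg (465,235) and beside the knob (370,190), as planned. I'll lower them and compute the arc.

```bash
python3 -m inch '[[0,0.1,-0.7,0],[0,0.1,-1.4,0],[0,0.1,-2.05,0],[0,0.1,-2.05,0],[0,0.1,-2.05,0]]' 0; python3 - <<'E'
from h import *
o=show()
for th in [0,.1,.2,.35,.5,.65,.8,.95,1.05,1.15,1.2,1.3]:
    s,c=np.sin(th),np.cos(th); x=-98-80*s+18*c; y=70-80*c-18*s
    w=c2w(x,y);d=(w-np.array(o['eef_pos'])[:2])/.03; print(th,np.round(d,2),round(-np.degrees(th)/8,2),np.round(w,3),round(np.hypot(*w),3))
E
```

```text
clock: 4.08
eef_pos: [0.5218, -0.0018, 0.126]
ee_rot: [[0.151, -0.989, -0.002], [-0.989, -0.151, -0.002], [0.002, 0.002, -1.0]]
ft_force: [0.9, -0.5, 0.1]
finger_gap: -0.0001
t 4.075 tcp [ 0.5218 -0.0018  0.126 ] chest [-75.9  -8.2] jaw -81.3 F [ 0.9 -0.5  0.1] gap -7.5648994155444e-05 j [  8.  22. -18. 114.   9.  45. -97.]
0 [-0.13 -0.08] -0.0 [ 0.518 -0.004] 0.518
0.1 [-0.38 -0.17] -0.72 [ 0.51  -0.007] 0.51
0.2 [-0.65 -0.23] -1.43 [ 0.502 -0.009] 0.502
0.35 [-1.06 -0.27] -2.51 [ 0.49 -0.01] 0.49
0.5 [-1.47 -0.25] -3.58 [ 0.478 -0.009] 0.478
0.65 [-1.87 -0.17] -4.66 [ 0.466 -0.007] 0.466
0.8 [-2.25 -0.03] -5.73 [ 0.454 -0.003] 0.454
0.95 [-2.61  0.16] -6.8 [0.443 0.003] 0.443
1.05 [-2.84  0.32] -7.52 [0.437 0.008] 0.437
1.15 [-3.04  0.51] -8.24 [0.431 0.013] 0.431
1.2 [-3.14  0.6 ] -8.59 [0.428 0.016] 0.428
1.3 [-3.31  0.81] -9.31 [0.422 0.023] 0.423
```

```bash
python3 -m inch '[[-0.38,-0.17,0,-0.7],[-0.65,-0.23,0,-1.4],[-0.92,-0.26,0,-2.1],[-1.2,-0.27,0,-2.8],[-1.47,-0.25,0,-3.5],[-1.74,-0.2,0,-4.1],[-2,-0.12,0,-4.7],[-2.25,-0.03,0,-5.3]]' 0;  python3 - <<'E'
from h import *
o=show()
for th in [.8,.9,1,1.1,1.15,1.2,1.25]:
    s,c=np.sin(th),np.cos(th); x=-98-80*s+18*c; y=70-80*c-18*s
    w=c2w(x,y);d=(w-np.array(o['eef_pos'])[:2])/.03; print(th,np.round(d,2))
E
```

```text
clock: 5.08
eef_pos: [0.4552, -0.0029, 0.1274]
ee_rot: [[-0.558, -0.83, 0.0], [-0.83, 0.558, 0.0], [-0.0, -0.0, -1.0]]
ft_force: [1.1, 0.1, -0.1]
finger_gap: -0.0001
t 5.075 tcp [ 0.4552 -0.0029  0.1274] chest [-141.8    1. ] jaw -123.9 F [ 1.1  0.1 -0.1] gap -0.00011220778601888307 j [   2.   15.  -10.  123.    4.   42. -135.]
0.8 [-0.04  0.01]
0.9 [-0.28  0.13]
1 [-0.51  0.28]
1.1 [-0.72  0.45]
1.15 [-0.82  0.54]
1.2 [-0.92  0.64]
1.25 [-1.01  0.74]
```

```bash
python3 -m inch '[[-0.28,0.13,0,-0.5],[-0.51,0.28,0,-1],[-0.72,0.45,0,-1.5],[-0.82,0.54,0,-1.7],[-0.92,0.64,0,-1.7],[-0.92,0.64,0,-1.7],[-0.92,0.64,0,-1.7]]' 0;  python3 - <<'E'
from h import *
from cell import arm
o=show()
p=arm.get_image("side");cv2.imwrite("pics/s2.png",cv2.resize(p["frame"][130:290,210:410,::-1],None,fx=4,fy=4,interpolation=cv2.INTER_CUBIC))
print([(d['position'],d['conf']) for d in arm.spot_in(p,'latch_peg')])
E
```

```text
clock: 5.95
eef_pos: [0.4275, 0.0161, 0.1274]
ee_rot: [[-0.737, -0.676, -0.0], [-0.676, 0.737, 0.0], [0.0, 0.0, -1.0]]
ft_force: [-0.0, 0.5, -0.1]
finger_gap: 0.0005
t 5.95 tcp [0.4275 0.0161 0.1274] chest [-166.2   24.2] jaw -137.5 F [-0.   0.5 -0.1] gap 0.0004935650378320568 j [  -3.   13.   -9.  127.    3.   40. -151.]
[([0.4275, 0.0404, 0.1171], 0.86), ([0.6657, 0.4316, 0.0263], 0.29)]
```

View pics/s2.png

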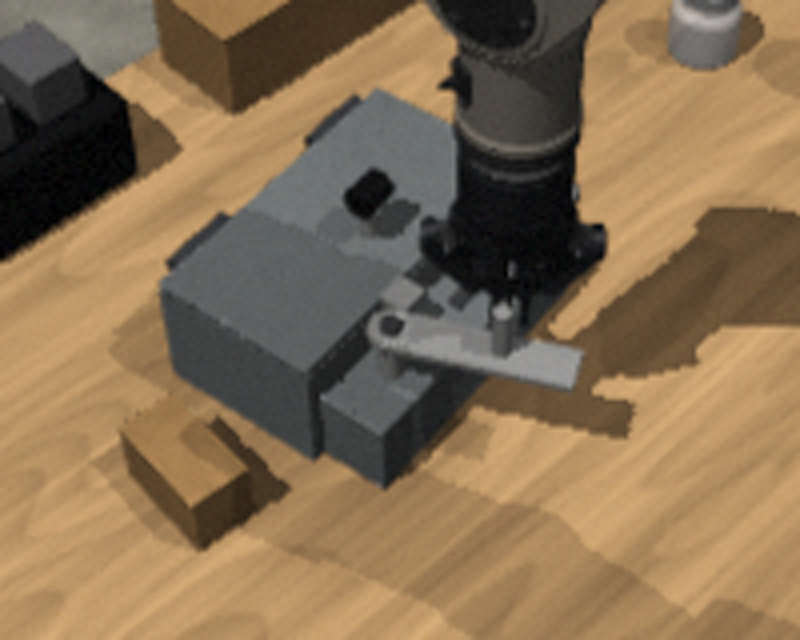

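Latch bar now points out (end at (580,365)). From the bar's middle I get a latch angle of about 1.2. I'll back off, rise and turn towards the knob.

```bash
python3 -m inch '[[0.15,-0.3,0,0],[0.15,-0.3,0.8,0],[0.15,-0.3,1.8,0],[0.3,-0.3,2.2,1],[1.2,-0.2,2.2,2.2],[2.2,-0.1,2.2,3.4],[3.2,-0.1,2.2,4.6],[4.2,-0.1,2.2,5.8]]' 0; python3 -m inch '[[0.4,0,0,0.9],[0.55,0,0,1.3],[0.55,0,0,1.3],[0.55,0,0,1.3]]' 65;  python3 - <<'E'
from h import *
o=show();print((c2w(-25,0)-np.array(o['eef_pos'])[:2])/.03)
from cell import arm
p=arm.get_image("top");w=cloud(p).reshape(-1,3)
c=np.array([w2c(q) for q in w]);z=w[:,2]
m=(z>.1135)&(z<.123)&(abs(c[:,0]+150)<60)&(abs(c[:,1]-30)<80);q=c[m];print('bar',len(q),cv2.minAreaRect(q.astype(np.float32)))
E
```

```text
clock: 7.05
eef_pos: [0.5547, 0.0122, 0.1931]
ee_rot: [[-0.014, -1.0, -0.001], [-1.0, 0.014, -0.0], [0.0, 0.001, -1.0]]
ft_force: [-0.2, -0.4, 0.2]
finger_gap: 0.0
clock: 7.55
eef_pos: [0.5709, 0.0117, 0.1929]
ee_rot: [[0.165, -0.986, -0.001], [-0.986, -0.165, -0.001], [0.0, 0.001, -1.0]]
ft_force: [-0.0, 0.1, -0.4]
finger_gap: 0.065
t 7.55 tcp [0.5709 0.0117 0.1929] chest [-25.2  -2.4] jaw -80.5 F [-0.   0.1 -0.4] gap 0.06495404430907978 j [  5.  21. -15. 105.   7.  55. -94.]
[-0.00428528  0.07956028]
bar 405 ((-149.3011016845703, 49.94446563720703), (133.22532653808594, 33.83061218261719), 20.654281616210938)
```

Latch measured at 1.21 rad. Next I'll lower onto the knob and grip it.

```bash
python3 -m inch '[[0,0.08,-0.7,0],[0,0.08,-1.5,0],[0,0.08,-2.05,0],[0,0.08,-2.05,0],[0,0.08,-2.05,0]]' 65; python3 -m inch '[[0,0,0,0],[0,0,0,0],[0,0,0,0],[0,0,0,0],[0,0,0,0],[0,0,0,0]]' 22; python3 - <<'E'
from h import *
o=show()
a0=np.arctan2(46,95);f=lambda p:np.array([70-105.55*np.cos(a0+p),104+105.55*np.sin(a0+p)])
for p in[.05,.1,.15,.2,.22,.25,.28]:
    d=f(p)-f(0);dw=c2w(d[0],0)-O;print(p,np.round(dw/.03,2),round(d[1]/30,2))
E
```

```text
clock: 8.22
eef_pos: [0.5715, 0.0144, 0.1322]
ee_rot: [[0.165, -0.986, 0.0], [-0.986, -0.165, -0.001], [0.001, -0.0, -1.0]]
ft_force: [0.7, 0.3, 1.0]
finger_gap: 0.0653
clock: 8.98
eef_pos: [0.572, 0.0144, 0.1331]
ee_rot: [[0.164, -0.986, 0.002], [-0.986, -0.164, -0.0], [0.001, -0.001, -1.0]]
ft_force: [-1.0, -0.4, 6.1]
finger_gap: 0.0291
t 8.975 tcp [0.572  0.0144 0.1331] chest [-23.8   0.1] jaw -80.5 F [-1.  -0.4  6.1] gap 0.0291067599604822 j [  4.  25. -15. 108.   8.  48. -96.]
0.05 [0.08 0.01] 0.16
0.1 [0.17 0.03] 0.31
0.15 [0.26 0.04] 0.46
0.2 [0.36 0.06] 0.6
0.22 [0.41 0.06] 0.65
0.25 [0.47 0.07] 0.74
0.28 [0.54 0.08] 0.82
```

```bash
python3 -m inch '[[0.04,0,0.08,0],[0.08,0.01,0.16,0],[0.13,0.02,0.24,0],[0.17,0.03,0.31,0],[0.22,0.03,0.39,0],[0.26,0.04,0.46,0],[0.31,0.05,0.53,0],[0.36,0.06,0.6,0]]' 22; python3 -c "
from h import *;show()"
```

```text
clock: 9.98
eef_pos: [0.5826, 0.0161, 0.1511]
ee_rot: [[0.164, -0.986, 0.001], [-0.986, -0.164, -0.001], [0.001, -0.001, -1.0]]
ft_force: [2.8, 0.7, -14.7]
finger_gap: 0.0288
t 9.975 tcp [0.5826 0.0161 0.1511] chest [-13.1   0.1] jaw -80.5 F [  2.8   0.7 -14.7] gap 0.028796084928723566 j [  4.  25. -15. 106.   8.  51. -95.]
```

```bash
python3 -m inch '[[0.03,0,0.04,0],[0.05,0.01,0.07,0],[0.05,0.01,0.07,0],[0.05,0.01,0.07,0]]' 22; python3 -c "
from h import *;show()"
```

```text
clock: 10.48
eef_pos: [0.5842, 0.0163, 0.1533]
ee_rot: [[0.164, -0.986, 0.001], [-0.986, -0.164, -0.001], [0.001, -0.001, -1.0]]
ft_force: [4.0, 1.5, -14.4]
finger_gap: 0.0292
t 10.475 tcp [0.5842 0.0163 0.1533] chest [-11.5   0.1] jaw -80.5 F [  4.    1.5 -14.4] gap 0.029234331878068384 j [  4.  25. -15. 105.   8.  51. -95.]
```

```bash
python3 -m inch '[[0.03,0,0.04,0],[0.06,0.01,0.08,0],[0.06,0.01,0.08,0]]' 22; python3 -c "
from h import *;show()"
```

```text
clock: 10.85
eef_pos: [0.5861, 0.0166, 0.1557]
ee_rot: [[0.164, -0.986, 0.001], [-0.986, -0.164, -0.001], [0.001, -0.001, -1.0]]
ft_force: [4.1, 0.1, -15.3]
finger_gap: 0.0288
t 10.85 tcp [0.5861 0.0166 0.1557] chest [-9.5  0.1] jaw -80.6 F [  4.1   0.1 -15.3] gap 0.02881972388280784 j [  4.  25. -15. 105.   8.  51. -95.]
```

Lid raised to about 0.25. I'll release the knob, rise and look for the tab.

```bash
python3 -m inch '[[0,0,0,0],[0,0,0,0],[0,0,0,0],[0,0,0.7,0],[0,0,1.6,0],[0,0,2.3,0],[0,0,2.3,0]]' 65; python3 - <<'E'
from h import *
from cell import arm
o=show()
for n in("side","top"):
    p=arm.get_image(n)
    print(n,[(np.round(d['position'],4),np.round(w2c(d['position']),1),d['conf']) for d in arm.spot_in(p,'catch_tab')])
    w=cloud(p).reshape(-1,3);c=np.array([w2c(q) for q in w]);z=w[:,2]
    m=(z>.078)&(z<.115)&(c[:,0]>-122)&(c[:,0]<-80)&(c[:,1]>-70)&(c[:,1]<-10);q=c[m]
    if len(q):print(len(q),q.min(0),np.median(q,0),q.max(0),np.percentile(z[m],[5,50,95]))
    if n=="side":cv2.imwrite("pics/s3.png",cv2.resize(p["frame"][140:270,230:390,::-1],None,fx=4.5,fy=4.5,interpolation=cv2.INTER_CUBIC))
    m=(abs(c[:,1])<110)&(abs(c[:,1])>60)&(c[:,0]>-66)&(c[:,0]<60)&(z>.1)&(z<.17);
    if m.sum()>50: print('lid slope',m.sum(),np.arctan(-np.polyfit(c[m,0]/1000,z[m],1)[0]))
E
```

```text
clock: 11.72
eef_pos: [0.5875, 0.0168, 0.227]
ee_rot: [[0.164, -0.986, 0.006], [-0.986, -0.164, -0.0], [0.001, -0.006, -1.0]]
ft_force: [0.2, 0.3, -0.3]
finger_gap: 0.0648
t 11.725 tcp [0.5875 0.0168 0.227 ] chest [-8.1  0.1] jaw -80.5 F [ 0.2  0.3 -0.3] gap 0.06480514509437217 j [  4.  20. -15. 101.   6.  59. -94.]
side [(array([ 0.513 , -0.0326,  0.0872]), array([-89.3, -37.2]), 0.6)]
73 [-110.39692277  -48.41804588] [-100.08879824  -33.9646091 ] [-82.50936327 -15.98890015] [0.07850872 0.09122301 0.10760541]
lid slope 894 0.23622295984823932
top []
lid slope 785 0.22056601636449452
```

View pics/s3.png

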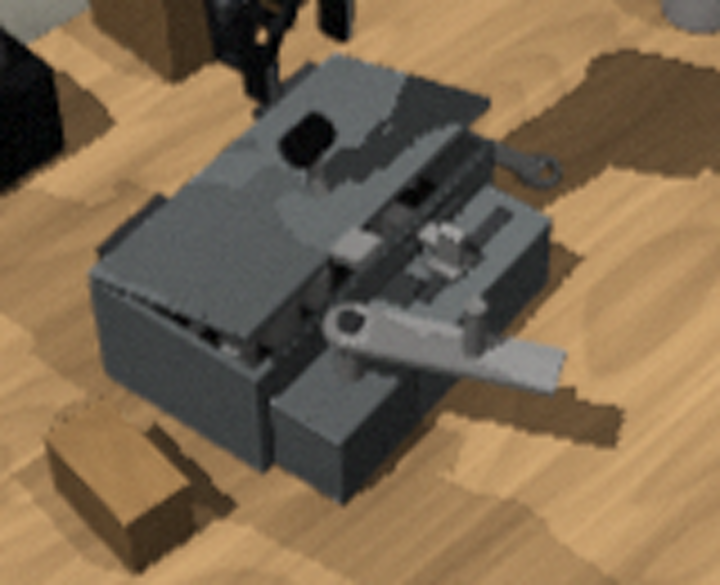

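Crop shows the latch bar swung out, the tab at (440,250) with its slot free to the right, and the lid tongue at (355,245). Lid is about 0.23. I'll close the fingers, go to the tab's +y side with x kept forward of the tongue, then down.

```bash
python3 -m inch '[[-0.8,-0.2,0,0],[-1.8,-0.5,0,0],[-2.8,-0.7,0,0],[-3.17,-0.84,0,0],[-3.17,-0.84,0,0],[-3.17,-0.84,-0.8,0],[-3.17,-0.84,-1.6,0],[-3.17,-0.84,-2.2,0]]' 0; python3 - <<'E'
from h import *
from cell import arm
o=show();print((c2w(-106,-10)-np.array(o['eef_pos'])[:2])/.03)
p=arm.get_image("side");w=cloud(p).reshape(-1,3);c=np.array([w2c(q) for q in w]);z=w[:,2]
m=(z>.125)&(z<.16)&(c[:,0]<-67)&(c[:,0]>-100)&(c[:,1]>-60)&(c[:,1]<60)
print(np.round(np.c_[c[m],z[m]*1000]).astype(int).tolist()[:60])
E
```

```text
clock: 12.92
eef_pos: [0.4914, -0.0082, 0.1566]
ee_rot: [[0.165, -0.986, -0.0], [-0.986, -0.165, -0.0], [0.0, 0.0, -1.0]]
ft_force: [0.2, 0.3, -0.0]
finger_gap: -0.0001
t 12.925 tcp [ 0.4914 -0.0082  0.1566] chest [-106.9   -9.8] jaw -80.5 F [ 0.2  0.3 -0. ] gap -5.511632951023752e-05 j [  7.  16. -16. 117.   6.  47. -93.]
[ 0.02964667 -0.0020947 ]
[[-67, -26, 137], [-68, -21, 138], [-67, -2, 141], [-67, -7, 137], [-68, -1, 138], [-67, 12, 141], [-67, 17, 141], [-68, 22, 142], [-68, 18, 137], [-69, 28, 143], [-69, 25, 141], [-74, 26, 144], [-77, 25, 146], [-79, 23, 146], [-70, 35, 146], [-68, 28, 138], [-75, 31, 146], [-76, 29, 145], [-79, 28, 146], [-82, 28, 147], [-83, 24, 144], [-88, 25, 149], [-70, 35, 142], [-75, 37, 147], [-76, 33, 144], [-80, 33, 146], [-83, 33, 148], [-84, 29, 146], [-87, 29, 148], [-86, 23, 141], [-68, 42, 143], [-70, 40, 142], [-76, 38, 145], [-80, 38, 147], [-80, 34, 144], [-85, 35, 148], [-86, 33, 146], [-88, 30, 145], [-88, 25, 140], [-68, 46, 142], [-71, 45, 142], [-75, 45, 145], [-75, 41, 142], [-79, 42, 145], [-82, 40, 146], [-84, 39, 146], [-87, 38, 147], [-88, 35, 145], [-88, 31, 142], [-67, 50, 140], [-69, 48, 140], [-72, 47, 141], [-77, 49, 146], [-81, 49, 148], [-80, 43, 143], [-82, 41, 142], [-87, 43, 147], [-89, 41, 147], [-87, 34, 139], [-69, 52, 139]]
```

```bash
python3 -m inch '[[0.03,0,-0.7,0],[0.03,0,-1.5,0],[0.03,0,-2.15,0],[0.03,0,-2.15,0]]' 0 && python3 -c "
from h import *;show()"
```

```text
clock: 13.48
eef_pos: [0.491, -0.008, 0.0892]
ee_rot: [[0.165, -0.986, -0.006], [-0.986, -0.165, -0.0], [-0.001, 0.006, -1.0]]
ft_force: [-0.7, 0.3, -0.7]
finger_gap: -0.0002
t 13.475 tcp [ 0.491  -0.008   0.0892] chest [-107.3   -9.5] jaw -80.5 F [-0.7  0.3 -0.7] gap -0.00019195090284028921 j [  6.  22. -14. 120.   9.  39. -95.]
```

```bash
python3 -m inch '[[0.03,-0.2,0,0],[0.06,-0.4,0,0],[0.09,-0.6,0,0],[0.12,-0.8,0,0],[0.15,-1,0,0],[0.17,-1.12,0,0],[0.19,-1.22,0,0],[0.19,-1.22,0,0]]' 0 && python3 -c "
from h import *;show()"
```

```text
clock: 14.48
eef_pos: [0.4964, -0.045, 0.089]
ee_rot: [[0.165, -0.986, -0.006], [-0.986, -0.165, -0.0], [-0.001, 0.006, -1.0]]
ft_force: [0.4, -0.1, 0.2]
finger_gap: 0.0001
t 14.475 tcp [ 0.4964 -0.045   0.089 ] chest [-107.7  -46.9] jaw -80.5 F [ 0.4 -0.1  0.2] gap 7.978547464263933e-05 j [  9.  23. -14. 119.   8.  39. -90.]
```

```bash
python3 -m inch '[[0.01,-0.08,0,0],[0.02,-0.16,0,0]]' 0 ; python3 - <<'E'
from h import *
from cell import arm
show()
p=arm.get_image("side")
print([(np.round(w2c(d['position']),1),d['conf']) for d in arm.spot_in(p,'catch_tab')])
cv2.imwrite("pics/s4.png",cv2.resize(p["frame"][150:250,270:390,::-1],None,fx=6,fy=6,interpolation=cv2.INTER_CUBIC))
E
```

```text
clock: 14.72
eef_pos: [0.4968, -0.0478, 0.089]
ee_rot: [[0.166, -0.986, -0.007], [-0.986, -0.166, 0.002], [-0.003, 0.007, -1.0]]
ft_force: [-0.6, 10.3, 2.8]
finger_gap: 0.0
t 14.725 tcp [ 0.4968 -0.0478  0.089 ] chest [-107.7  -49.7] jaw -80.4 F [-0.6 10.3  2.8] gap 1.614063972831453e-05 j [ 10.  23. -14. 119.   8.  39. -90.]
[]
```

View pics/s4.png

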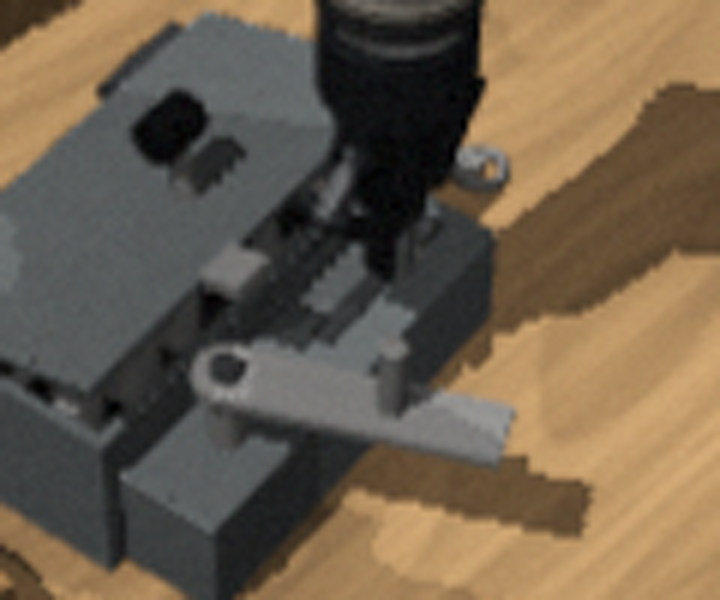

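Force rose to 10 N at about 29 mm, so the tab is against its end stop; the crop shows fingers at (385,250) over the far end of the slot. Back off, rise and verify.

```bash
python3 -m inch '[[-0.05,0.3,0,0],[-0.05,0.3,0.6,0],[-0.05,0.3,1.8,0],[-0.05,0.3,3.2,0],[0.4,0.5,4.6,0],[1.2,0.9,4.7,0],[2.2,1.6,4.7,0],[2.8,2.1,4.7,0]]' 0; python3 - <<'E'
from h import *
from cell import arm
o=show()
p=arm.get_image("side")
print([(np.round(w2c(d['position']),1),d['conf']) for d in arm.spot_in(p,'catch_tab')])
print([(d['position'],np.round(w2c(d['position']),1),d['conf']) for d in arm.spot_in(p,'knob_centre')])
w=cloud(p).reshape(-1,3);c=np.array([w2c(q) for q in w]);z=w[:,2]
m=(z>.08)&(z<.115)&(c[:,0]>-122)&(c[:,0]<-80)&(c[:,1]>-110)&(c[:,1]<-10);q=c[m]
if len(q):print(len(q),q.min(0),np.median(q,0),q.max(0))
m=(abs(c[:,1])<110)&(abs(c[:,1])>60)&(c[:,0]>-66)&(c[:,0]<60)&(z>.1)&(z<.17);ph=np.arctan(-np.polyfit(c[m,0]/1000,z[m],1)[0])
a0=np.arctan2(46,95);f=lambda p:np.array([70-105.55*np.cos(a0+p),104+105.55*np.sin(a0+p)])
for p_ in(ph,.24):
    k=f(p_);w_=c2w(k[0],0);print('lid',p_,k,(w_-np.array(o['eef_pos'])[:2])/.03,(k[1]/1000-.0187-o['eef_pos'][2])/.03)
E
```

```text
clock: 15.82
eef_pos: [0.5816, 0.0162, 0.2299]
ee_rot: [[0.167, -0.986, -0.007], [-0.986, -0.167, 0.002], [-0.003, 0.007, -1.0]]
ft_force: [-0.2, 0.9, -0.0]
finger_gap: -0.0002
t 15.825 tcp [0.5816 0.0162 0.2299] chest [-14.    0.3] jaw -80.4 F [-0.2  0.9 -0. ] gap -0.000231284928644565 j [  5.  20. -16. 101.   6.  60. -94.]
[]
[([0.5851, 0.0297, 0.1254], array([-8.5, 13.2]), 0.98)]
62 [-111.17346244  -73.83129039] [-100.05585014  -62.28264246] [-80.06392303 -56.46884011]
lid 0.23630961284070098 [-11.58973674 170.9620591 ] [0.0824016  0.00127452] -2.5880699112992316
lid 0.24 [-11.3420658  171.26270015] [0.09055789 0.00255176] -2.5780485427269166
```

Tab is now about 28 mm over, and the lid is still at 0.24. I'll regrip the knob.

```bash
python3 -m inch '[[0.1,0,0,0],[0.1,0,0,0],[0.1,0,-0.8,0],[0.1,0,-1.7,0],[0.1,0,-2.55,0],[0.1,0,-2.55,0],[0.1,0,-2.55,0]]' 65; python3 -m inch '[[0,0,0,0],[0,0,0,0],[0,0,0,0],[0,0,0,0],[0,0,0,0],[0,0,0,0]]' 22; python3 - <<'E'
from h import *
o=show()
a0=np.arctan2(46,95);f=lambda p:np.array([70-105.55*np.cos(a0+p),104+105.55*np.sin(a0+p)])
for p in np.arange(.3,1.61,.06):
    d=f(p)-f(.24);dw=c2w(d[0],0)-O;print(round(p,2),np.round(dw/.03,2),round(d[1]/30,2))
E
```

```text
clock: 16.85
eef_pos: [0.5841, 0.0159, 0.154]
ee_rot: [[0.168, -0.986, -0.007], [-0.986, -0.168, 0.002], [-0.003, 0.006, -1.0]]
ft_force: [0.5, -0.7, 0.5]
finger_gap: 0.0648
clock: 17.6
eef_pos: [0.5844, 0.0164, 0.1551]
ee_rot: [[0.167, -0.986, -0.006], [-0.986, -0.167, 0.002], [-0.003, 0.005, -1.0]]
ft_force: [-3.0, 1.5, 6.1]
finger_gap: 0.0291
t 17.6 tcp [0.5844 0.0164 0.1551] chest [-11.2   0.1] jaw -80.4 F [-3.   1.5  6.1] gap 0.029115273716727157 j [  5.  25. -16. 105.   8.  52. -95.]
0.3 [0.14 0.02] 0.16
0.36 [0.28 0.04] 0.31
0.42 [0.44 0.07] 0.45
0.48 [0.6  0.09] 0.58
0.54 [0.77 0.12] 0.7
0.6 [0.95 0.15] 0.81
0.66 [1.14 0.18] 0.91
0.72 [1.33 0.21] 1.0
0.78 [1.52 0.24] 1.07
0.84 [1.72 0.27] 1.14
0.9 [1.92 0.3 ] 1.19
0.96 [2.13 0.33] 1.23
1.02 [2.33 0.37] 1.26
1.08 [2.54 0.4 ] 1.27
1.14 [2.75 0.43] 1.28
1.2 [2.96 0.46] 1.26
1.26 [3.16 0.5 ] 1.24
1.32 [3.37 0.53] 1.21
1.38 [3.57 0.56] 1.16
1.44 [3.77 0.59] 1.1
1.5 [3.97 0.62] 1.03
1.56 [4.16 0.65] 0.94
```

```bash
python3 -m inch '[[0.07,0.01,0.08,0],[0.14,0.02,0.16,0],[0.21,0.03,0.24,0],[0.28,0.04,0.31,0],[0.36,0.05,0.38,0],[0.44,0.07,0.45,0],[0.52,0.08,0.52,0],[0.6,0.09,0.58,0]]' 22; python3 - <<'E'
from h import *
o=show()
a0=np.arctan2(46,95);f=lambda p:np.array([70-105.55*np.cos(a0+p),104+105.55*np.sin(a0+p)])
t=w2c(o['eef_pos']);print('lid from x,z:',np.arctan2(o['eef_pos'][2]*1000+17.5-104,70-t[0])-a0)
E
```

```text
clock: 18.6
eef_pos: [0.6023, 0.0191, 0.1724]
ee_rot: [[0.167, -0.986, -0.006], [-0.986, -0.167, 0.002], [-0.003, 0.006, -1.0]]
ft_force: [-2.3, 1.3, -12.9]
finger_gap: 0.0289
t 18.6 tcp [0.6023 0.0191 0.1724] chest [6.9 0.1] jaw -80.4 F [ -2.3   1.3 -12.9] gap 0.028895144370463265 j [  4.  25. -16. 102.   8.  55. -95.]
lid from x,z: 0.48641921504713964
```

```bash
python3 -m inch '[[0.17,0.03,0.12,0],[0.35,0.06,0.23,0],[0.54,0.09,0.33,0],[0.73,0.12,0.42,0],[0.92,0.15,0.49,0],[1.12,0.18,0.56,0],[1.32,0.21,0.61,0],[1.53,0.24,0.65,0]]' 22; python3 - <<'E'
from h import *
o=show()
a0=np.arctan2(46,95);t=w2c(o['eef_pos']);a=np.arctan2(o['eef_pos'][2]*1000+17.5-104,70-t[0])-a0;print('lid',a,np.hypot(o['eef_pos'][2]*1000+17.5-104,70-t[0]))
E
```

```text
clock: 19.6
eef_pos: [0.6477, 0.0262, 0.1924]
ee_rot: [[0.167, -0.986, -0.008], [-0.986, -0.167, 0.002], [-0.003, 0.008, -1.0]]
ft_force: [-8.1, 0.2, -8.4]
finger_gap: 0.0289
t 19.6 tcp [0.6477 0.0262 0.1924] chest [52.8  0. ] jaw -80.4 F [-8.1  0.2 -8.4] gap 0.02894315588793065 j [  3.  28. -15.  94.   8.  60. -95.]
lid 0.9589921156559507 107.304506644225
```

Lid is at 0.96 and following the arc. Next, up to about 1.5.

```bash
python3 -m inch '[[0.2,0.03,0.02,0],[0.41,0.06,0.03,0],[0.62,0.1,0.03,0],[0.83,0.13,0.02,0],[1.03,0.16,0,0],[1.24,0.19,-0.03,0],[1.44,0.22,-0.08,0],[1.64,0.26,-0.14,0]]' 22; python3 - <<'E'
from h import *
o=show()
a0=np.arctan2(46,95);t=w2c(o['eef_pos']);a=np.arctan2(o['eef_pos'][2]*1000+17.5-104,70-t[0])-a0;print('lid',a,np.hypot(o['eef_pos'][2]*1000+17.5-104,70-t[0]))
E
```

```text
clock: 20.6
eef_pos: [0.6975, 0.034, 0.1903]
ee_rot: [[0.168, -0.986, -0.007], [-0.986, -0.168, 0.001], [-0.002, 0.007, -1.0]]
ft_force: [-9.0, -1.6, -1.7]
finger_gap: 0.0287
t 20.6 tcp [0.6975 0.034  0.1903] chest [103.2  -0. ] jaw -80.3 F [-9.  -1.6 -1.7] gap 0.028726705463956437 j [  2.  33. -15.  87.   9.  62. -95.]
lid 1.4295184969322314 109.01872666184964
```

```bash
python3 -m inch '[[0.12,0.02,-0.05,0],[0.25,0.04,-0.12,0],[0.25,0.04,-0.12,0]]' 22; python3 -m inch '[[0,0,0,0],[0,0,0,0],[0,0,0,0],[0,0,0,0]]' 65; python3 -m inch '[[0,0,0.5,0],[0,0,1.3,0],[0,0,2.3,0],[0,0,3.3,0],[0,0,4.2,0],[0,0,4.2,0]]' 65; python3 - <<'E'
from h import *
from cell import arm
o=show()
p=arm.get_image("side");cv2.imwrite("pics/s5.png",cv2.resize(p["frame"][80:290,200:420,::-1],None,fx=2.8,fy=2.8,interpolation=cv2.INTER_CUBIC))
w=cloud(p).reshape(-1,3);c=np.array([w2c(q) for q in w]);z=w[:,2]
m=(z>.08)&(z<.115)&(c[:,0]>-122)&(c[:,0]<-80)&(c[:,1]>-110)&(c[:,1]<-10);q=c[m]
if len(q):print('tab',len(q),np.median(q,0))
m=(z>.1135)&(z<.123)&(abs(c[:,0]+150)<60)&(abs(c[:,1]-30)<80);print('bar',cv2.minAreaRect(c[m].astype(np.float32)))
m=(abs(c[:,1])<120)&(abs(c[:,1])>50)&(c[:,0]>30)&(c[:,0]<110)&(z>.13)&(z<.235)
print('lid',m.sum(),np.pi/2+np.arctan(np.polyfit(z[m],c[m,0]/1000,1)[0]),np.median(c[m],0))
E
```

```text
clock: 20.98
eef_pos: [0.7055, 0.0352, 0.1881]
ee_rot: [[0.168, -0.986, -0.007], [-0.986, -0.168, 0.001], [-0.002, 0.006, -1.0]]
ft_force: [-6.6, 0.8, -5.6]
finger_gap: 0.0286
clock: 21.48
eef_pos: [0.7061, 0.0352, 0.1888]
ee_rot: [[0.168, -0.986, -0.005], [-0.986, -0.168, 0.001], [-0.002, 0.005, -1.0]]
ft_force: [0.8, -0.0, 0.3]
finger_gap: 0.065
clock: 22.22
eef_pos: [0.7076, 0.0355, 0.3188]
ee_rot: [[0.168, -0.986, 0.001], [-0.986, -0.168, 0.002], [-0.002, -0.002, -1.0]]
ft_force: [0.6, -0.1, 0.2]
finger_gap: 0.065
t 22.225 tcp [0.7076 0.0355 0.3188] chest [113.4  -0. ] jaw -80.3 F [ 0.6 -0.1  0.2] gap 0.06502209896785456 j [  2.  28. -15.  77.   7.  76. -93.]
tab 57 [-98.9603235  -62.86091063]
bar ((-150.67349243164062, 53.698516845703125), (133.97898864746094, 39.85900115966797), 20.265533447265625)
lid 568 1.3663847135267007 [48.55423751 61.85187389]
```

View pics/s5.png

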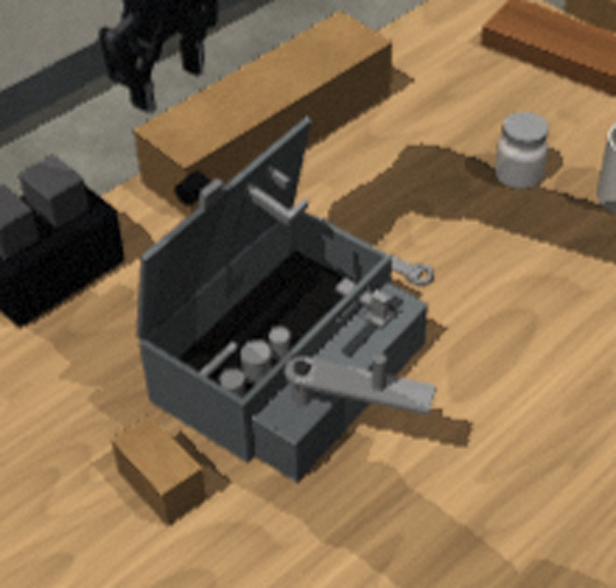

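The picture shows the lid standing open (edge (145,260) to (305,125)), the latch out, the tab at the slot's far end and nothing else disturbed. The slope fit (1.37) disagrees with the kinematics (about 1.5), so I'll check it more robustly.

```bash
python3 - <<'E'
from h import *
from cell import arm
for n in("side","top"):
    p=arm.get_image(n);w=cloud(p).reshape(-1,3);c=np.array([w2c(q) for q in w]);z=w[:,2]
    for a in np.arange(.12,.27,.015):
        m=(abs(c[:,1])<120)&(c[:,0]>20)&(c[:,0]<105)&(z>=a)&(z<a+.015)&(abs(c[:,1])>40)
        if m.sum()>3: print(n,round(a+.0075,4),m.sum(),np.percentile(c[m,0],[10,50,90]).round(1))
p=arm.get_image("side")
for t in("wrench","carton","spray_can","screw_jar","mug","driver","tape_roll"):
    print(t,[(np.round(d["position"],3).tolist(),round(d["conf"],2)) for d in arm.spot_in(p,t)[:1]])
E
```

```text
side 0.1275 77 [59.4 60.6 62.9]
side 0.1425 85 [56.3 58.2 59.5]
side 0.1575 88 [53.4 55.2 56.8]
side 0.1725 73 [50.4 52.1 53.4]
side 0.1875 92 [47.2 49.  50.5]
side 0.2025 96 [43.8 46.2 47.9]
side 0.2175 131 [35.4 42.7 44.5]
side 0.2325 142 [38.2 40.1 42.8]
side 0.2475 97 [37.7 41.2 43.9]
side 0.2625 13 [34.2 36.7 40.6]
top 0.2325 41 [41.2 44.3 47.4]
top 0.2475 50 [41.  43.6 46.7]
top 0.2625 4 [37.5 41.  43.2]
wrench [([0.591, -0.402, 0.058], 0.72)]
carton [([0.532, 0.226, 0.057], 0.73)]
spray_can [([0.478, 0.491, 0.13], 0.89)]
screw_jar [([0.588, -0.399, 0.06], 0.96)]
mug [([0.468, -0.466, 0.054], 0.67)]
driver [([0.346, 0.431, 0.019], 0.81)]
tape_roll [([0.668, 0.429, 0.025], 0.57)]
```

The binned depth gives a straight line through the hinge, so the lid really stands at 1.37: the pads slipped about 15 mm along the knob near the end. That is past 1.3, but I want it more upright, so I'll push the lid's inner face back with shut fingers from the front.

```bash
python3 -m inch '[[-1,0.6,0,0],[-2,1.2,0,0],[-3,1.7,0,0],[-3.8,2.1,0,0],[-3.8,2.1,0,0],[-3.8,2.1,0,0]]' 0; python3 - <<'E'
from h import *
o=show();print((c2w(10,80)-np.array(o['eef_pos'])[:2])/.03,(.2-o['eef_pos'][2])/.03)
E
```

```text
clock: 23.52
eef_pos: [0.5927, 0.0976, 0.3145]
ee_rot: [[0.168, -0.986, -0.005], [-0.986, -0.168, 0.001], [-0.001, 0.005, -1.0]]
ft_force: [-0.5, 0.6, -0.0]
finger_gap: 0.0001
t 23.525 tcp [0.5927 0.0976 0.3145] chest [ 9.5 79.1] jaw -80.3 F [-0.5  0.6 -0. ] gap 9.412282813037498e-05 j [  -2.   18.  -18.   93.    5.   71. -100.]
[0.0109612  0.03225193] -3.817744789069888
```

```bash
python3 -m inch '[[0,0,-1,0],[0,0,-2.2,0],[0,0,-3.2,0],[0,0,-3.6,0],[0,0,-3.6,0]]' 0; python3 -m inch '[[0.3,0.05,0,0],[0.6,0.09,0,0],[0.75,0.12,0,0],[0.9,0.14,0,0],[1.05,0.17,0,0],[1.2,0.19,0,0],[1.37,0.22,0,0],[1.53,0.24,0,0]]' 0; python3 -c "
from h import *;show()"
```

```text
clock: 24.15
eef_pos: [0.593, 0.0971, 0.2061]
ee_rot: [[0.167, -0.986, -0.006], [-0.986, -0.167, 0.0], [-0.001, 0.006, -1.0]]
ft_force: [-0.6, 0.0, 0.9]
finger_gap: -0.0001
clock: 25.15
eef_pos: [0.6392, 0.1045, 0.206]
ee_rot: [[0.167, -0.986, -0.006], [-0.986, -0.167, 0.0], [-0.001, 0.006, -1.0]]
ft_force: [-2.2, -0.2, 1.1]
finger_gap: 0.0001
t 25.15 tcp [0.6392 0.1045 0.206 ] chest [56.5 78.7] jaw -80.4 F [-2.2 -0.2  1.1] gap 6.289335788114888e-05 j [  -3.   27.  -16.   93.    8.   61. -102.]
```

Retreat forward and up, then check.

```bash
python3 -m inch '[[-0.4,-0.06,0,0],[-1,-0.15,0,0],[-1,-0.15,1,0],[-1,-0.15,2.4,0],[-1,-0.15,4,0],[-1,-0.15,5,0],[-1,-0.15,5,0],[-1,-0.15,5,0]]' 0; python3 - <<'E'
from h import *
from cell import arm
o=show()
p=arm.get_image("side");cv2.imwrite("pics/s6.png",cv2.resize(p["frame"][80:290,200:420,::-1],None,fx=2.8,fy=2.8,interpolation=cv2.INTER_CUBIC))
w=cloud(p).reshape(-1,3);c=np.array([w2c(q) for q in w]);z=w[:,2]
m=(z>.08)&(z<.115)&(c[:,0]>-122)&(c[:,0]<-80)&(c[:,1]>-110)&(c[:,1]<-10);q=c[m]
if len(q):print('tab',len(q),np.median(q,0))
m=(z>.1135)&(z<.123)&(abs(c[:,0]+150)<60)&(abs(c[:,1]-30)<80);print('bar',cv2.minAreaRect(c[m].astype(np.float32)))
for a in np.arange(.12,.255,.03):
    m=(abs(c[:,1])<120)&(c[:,0]>20)&(c[:,0]<115)&(z>=a)&(z<a+.015)&(abs(c[:,1])>40)
    if m.sum()>3: print(round(a+.0075,4),m.sum(),np.percentile(c[m,0],[10,50,90]).round(1))
print('wrench',[np.round(d['position'],3) for d in arm.spot_in(arm.get_image("top"),"wrench")])
E
```

```text
clock: 26.15
eef_pos: [0.6085, 0.0998, 0.3551]
ee_rot: [[0.167, -0.986, -0.007], [-0.986, -0.167, 0.0], [-0.001, 0.007, -1.0]]
ft_force: [-0.7, -0.3, -0.8]
finger_gap: -0.0001
t 26.15 tcp [0.6085 0.0998 0.3551] chest [25.5 78.8] jaw -80.4 F [-0.7 -0.3 -0.8] gap -0.000108617942852692 j [  -2.   18.  -17.   87.    5.   76. -100.]
tab 62 [-99.11946255 -62.00358924]
bar ((-151.87716674804688, 52.430091857910156), (136.27552795410156, 38.550201416015625), 19.499481201171875)
0.1275 124 [64.6 65.9 68. ]
0.1575 116 [65.3 66.9 68.3]
0.1875 131 [65.9 67.5 69.6]
0.2175 171 [59.  67.6 69.5]
0.2475 145 [67.2 70.  74.3]
wrench [array([ 0.648, -0.177,  0.007])]
```

View pics/s6.png

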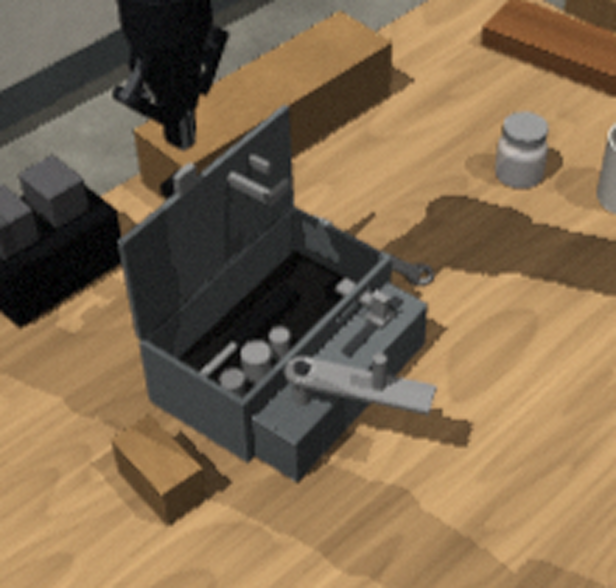

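The lid is upright (edge (122,240) to (290,110), about 1.59 rad). The latch is at 1.23, the catch at about 28 mm, and the gripper hangs free above. Handing in.

```bash
python3 -c "
from cell import arm
print(arm.job_done())"
```

```text
the job is handed in; nothing more can be done
None
```

The chest is open and handed in at about 26 s: the lid stands upright and both latches are released. The hand-in reported no verdict.

**What I did**
1. I pushed the latch peg with shut fingers until the bar stood at about 1.2 rad, with the lid still down.
2. I lifted the lid by its knob to about 0.24 rad and let go; it stayed there.
3. I pushed the catch tab about 28 mm aside, until the force rose to 10 N at its end stop.
4. I raised the lid by the knob, then pushed its inner face back with shut fingers until it stood upright.

**Last checks (depth images)**
- **Lid:** about 1.59 rad and standing by itself.
- **Latch:** about 1.23 rad.
- **Catch:** about 28 mm aside.
- **Gripper:** free above the chest, force about zero.
- **Bystanders:** all seven are within a few millimetres of where they started. I checked the other six before the final push. The wrench I checked after it, because the side view had mistaken the jar for it; the top view put it about 6 mm off, roughly the networks' own error.

**What disagreed:** after the knob lift, the arm's position suggested the lid was at about 1.5 rad, but the images showed 1.37. The pads had slipped about 15 mm on the knob. That is why I made the extra push from the front.

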